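Dim up and raise the bowl inspection lamp

TASK

Light up the bowl for inspection: first slide the dimmer's black fader until its white line is level with the red mark beside the track. Then squeeze in the orange release button on the lamp's grip head and, keeping it squeezed, pull the mast up past its first stop to the second stop, so that both mast sections are fully out. Finish while still holding the lamp up there with the button squeezed (it sinks back if let go), and leave the bowl, stacked cups, striped tube and tin where they stand.

Things in the scene. Friction and masses are not known exactly. Their poses are not given: they have to be found in the camera images.
- lamp: the bench lamp's fixed round foot (dark steel, 110 mm across, 20 mm high, bolted down) with the outer mast tube on it (30 mm across; black collar 37 mm across, its top 102 mm above the surface). Origin: centre of the foot's underside. x axis: the way the lamp's arm points; y axis: the side the orange button is on; z up.
- lamp_head: the part to hold: black upright grip block on the mast, 36 mm along x, 30 along y, 56 tall (104 to 160 mm above the surface with the mast down); axes as the lamp's. From its lower end a 10 mm steel arm runs along +x to a red round shade (110 mm across) centred 175 mm out, all below the block's middle. Origin: on the mast axis, 104 mm below the block's underside, rising with it. About 0.25 kg.
- grip (a point): centre of the grip block, on the mast axis, 27 mm below the block's top and level with the middle of the orange button; axes as the lamp's. 133 mm above the surface when the mast is down, 273 mm when it is fully out.
- button_face (a point): middle of the orange button's outer face when not pressed (does not move with the button): 22 mm from the mast axis on the block's +y side. The button is 24 mm wide (x), 44 tall, 7 proud. Pinching the block along y from above, one finger on the button and one on the bare opposite face, squeezes it in (37 mm over both when free, 31 pressed).
- release (a joint): how far the orange button is pressed, m: 0 out, 0.006 fully in; springy, 3 N to start and 6 N fully in. Above 0.004 the mast is unlocked; with it out the head is locked down at the bottom and must not be forced.
- mast_upper (a joint): how far the upper (thin, steel) mast section is out, m: 0 down, 0.07 fully out. Rises straight up, first and with about 4 N; its end is the first stop.
- mast_lower (a joint): how far the lower (yellow) mast section is out, m: 0 down, 0.07 fully out. Begins to rise when the upper section is at its end, with about 11 N of pull in all; its end is the second stop, a hard one. Weight and a spring draw the mast back down when the head is let go (until about 20 mm is left out; all the way with the button pressed).
- dimmer: fixed grey dimmer box, 90 mm along x, 180 mm along y, 30 mm high. Origin: centre of its underside; its track runs along y through the middle of its top.
- fader_top (a point): centre of the top of the black fader cap (24 mm along x, 16 mm along the track y, its top 60 mm above the surface, its underside 33 mm), with a white line over its middle; axes as the dimmer's.
- fader (a joint): how far the fader is along the track, m: 0 at the dimmer's -y end (cap centre 50 mm from the box's centre), growing towards +y up to 0.1 at the other end; it resists with 1.5 N and stays where it is left.
- mark: red bar lying fixed across the top of the dimmer beside the track (on its -x side), 22 mm along x, 6 mm along y, 3 mm thick: the fader's white line must come level with its middle. Origin: centre of its underside; axes as the dimmer's.
- bowl: bystander: loose red-brown lacquer bowl upside down below the lamp's shade, 90 mm across, 50 mm high; origin at the centre of its underside. Leave alone.
- tube: bystander: loose striped round-topped tube standing up, 60 mm across, 150 mm high; origin at the centre of its underside. Leave alone.
- cups: bystander: two red-brown cups stacked upside down (one piece), 84 mm across, 90 mm high; origin at the centre of the underside. Leave alone.
- tin: bystander: loose closed tin, 62 mm across, 66 mm high; origin at the centre of its underside. Leave alone.
Things that resemble listed ones, but are neither listed nor needed, are in the scene too. There is more than one size of the dimmer; the one meant has the size given above.

How it is judged:
On the way, in this order (a step that is already met when the one before it is completed fails the run):
1. the fader's line is level with the red mark (within 6 mm) and at rest, while the mast is still down (y of fader_top in the frame of mark between -0.006 and 0.006 m and velocity of joint fader between -0.01 and 0.01 m/s and value of joint mast_upper below 0.01 m), for 0.2 s.
2. the release button is pressed by the fingers with the mast still down (value of joint release above 0.004 m and value of joint mast_upper below 0.01 m and contact force between the fingers and lamp_head above 2 N), for 0.05 s.
3. both mast sections are out, at the second stop (value of joint each of mast_upper, mast_lower above 0.064 m), for 0.2 s.
At the end, for the whole second after the job is handed in: Both mast sections are out to within 6 mm of their ends and still, the fingers hold the grip head with the release button pressed in (over 4 mm), and the fader's line is within 6 mm of the middle of the red mark (all of step 3 and value of joint release above 0.004 m and contact force between the fingers and lamp_head above 2 N and linear speed of lamp_head below 0.02 m/s and y of fader_top in the frame of mark between -0.006 and 0.006 m); the arm keeps its last pose, push and grip.
It fails at once if a bystander (bowl, tube, cups or tin) is shifted more than 15 mm or tipped (distance of any of bowl, tube, cups, tin from where it was at the start of the episode above 0.015 m or angle between any of bowl, tube, cups, tin's own z axis and vertical above 0.3 rad).
It also fails if it takes over 48 s, if anything falls off the work surface, if the arm or the gripper's body presses on something with over 40 N, if the wrist force passes 120 N, or if a joint passes its speed limit or range.

ROBOT

A 6-joint arm with a two-finger parallel gripper is mounted at the origin on the work surface. World frame = base frame: x ahead of the robot, y to its left, z up, the work surface at z = 0. Lengths are in m, angles in rad, forces in N, time in s.
With the tool pointing down it reaches from about 0.25 to 0.775 m from the base axis. Payload 4 kg.
Tool frame: the origin (TCP) lies midway between the tips of the shut fingers; the grasp point (between the pads) lies grip_point_offset behind it (grip_point_offset is the distance from the TCP to the grasp point, in m); z points along the fingers, y is the line along which they close (so a half turn about z gives the same grasp; the last joint's range is limited). The gripper opens to 94 mm and grips with 3 to 60 N. Pads are 16 mm wide; open, the fingers measure 119 mm over their backs; the gripper's body (75 mm by 177 mm) begins 78 mm behind the grasp point.
Start: joints at [-1.338, 0.087, 1.371, -0, 1.684, -0.103], TCP at [0.181, -0.519, 0.206] pointing down, gripper open.
Joint ranges: [-3.1, 3.1], [-0.76, 2.03], [0.27, 2.55], [-1.08, 4.22], [0.17, 2.65], [-2.57, 2.57]. Speed limits (rad/s): [2.79, 2.79, 3.14, 3.14, 3.14, 3.14].

INTERFACE

Orientations are given as [roll, pitch, yaw] about the fixed x, y, z axes, in that order (R = Rz(yaw) Ry(pitch) Rx(roll)).
In Python, from bench import * gives the robot as it stands. The module is installed in compiled form; this text tells all that it offers.
- The arm moves only by the tool apply_moves, never from a script. Its argument "commands" is a list of rows, each a list of 7 numbers: the turn, a rotation vector about the world's x, y, z in rad, then the shift along the world's x, y, z in m, then the opening in per cent of the stroke, from 0 (shut) to 100 (fully open). In form: [[ax, ay, az, x, y, z, jaw], ...]. A call has exactly 5 rows; each row is the pose to reach, as a shift and turn from the pose commanded when the call began; what a row does not reach only later rows make up. A row lasts 1/10 s, in which the tool goes at most 50 mm and 8.59 degrees, less where a joint would pass 70% of its speed; a pose out of reach is approached as far as the arm can. A call with a gripper value outside its range is refused whole. The fingers move at their own pace and stop on an object; the grip force is fixed at half the most. Time passes only in rows, so rows that repeat a pose let the fingers close, or fill a call up. It gives the time, the measured TCP pose, the force, the opening and the grip force at its end, in the units of the state.
- get_obs(): the state, without advancing time (a new reading comes with each control period).
- snapshot(name): name is "scene" or "top" or "wrist"; returns a dict with "pixels" (384x512x3 uint8, red, green, blue), "vertical_fov" (degrees; the focal length in pixels is half the picture's height over the tangent of half this angle, whatever the lens; pixels are square), "cx", "cy" (the principal point, pixels), "rvec" (rotation vector, rad) and "tvec" (3), from world to camera coordinates, as OpenCV has them. Camera axes: x right, y down, z forward; pixel columns grow to the right and rows downward; lengths in m; the calibration is good to about 2 mm. A picture is of the moment at which its call begins. There is no depth.
- close_job(): hands the job in; it is judged then, once.
Trained networks look in the newest picture that a camera, given by its name, has taken for a name from the list of things; names that differ only in an ending like _2 or _b are one class to them, and where a whole thing is asked for, a point or a joint stands for the part that bears it (a point fixed in the world has none). Each returns a list of dicts, best first, with "score" (0 to 1); they miss things now and then, are a little off and sometimes report something else, mostly with a low value. They report only what shows in the picture. A call takes as long as a camera call. They do not tell look-alikes from the thing itself.
- masks_of(camera, query): "mask" (384x512 bool, what is visible of it) and "extent" ([left, top, right, bottom] in pixels, round what is visible of it).
- place_of(camera, query): "pixel" ([column, row] in pixels: a listed point, or the origin of a listed thing).
The state is a dict: "time": time; "joint_positions": joint angles; "qvel": joint speeds; "joint_torque": joint torques, N m; "tool_pos": TCP position; "ee_rot": TCP orientation; "wrist_force": force on the tool from outside, world axes, zero at the start; "wrist_torque": the same for the moment, N m; "width": finger opening in m; "finger_force": force on a finger pad.
Only numpy, scipy, OpenCV 4.12 (cv2) and the standard library are available. Lean on these libraries where they do the work, as an engineer would, in place of code of your own. Each camera call takes 0.05 s, during which the arm holds its last target. There are 200 camera calls.

## Working session

There is one attempt and no reset: what is moved stays moved. The work goes in short steps, Python scripts to look and compute and a tool call to move; the robot and the scene stay as the last step left them, time stands still between calls to the robot, and variables do not carry over. Pictures are saved under pics/ and viewed, at most 10 in all, crops included, and the job is handed in when it is done.

Besides the shell and the picture viewer there is one more tool, called after "Request:" by a JSON object that holds its "fn" and its "kwargs". apply_moves: Moves the arm, as the interface text tells. Its arguments: {"type":"object","properties":{"commands":{"type":"array"}},"required":["commands"]}

```bash
mkdir -p pics; cat > h.py <<'E'
from bench import *
import numpy as np, cv2
def save(s,n): cv2.imwrite('pics/'+n,cv2.cvtColor(s['pixels'],cv2.COLOR_RGB2BGR))
def K(s):
    f=192/np.tan(np.radians(s['vertical_fov'])/2); return f
def ray(s,p,z):
    R=cv2.Rodrigues(np.array(s['rvec'],float))[0]; t=np.array(s['tvec'],float).ravel()
    d=R.T@np.array([(p[0]-s['cx'])/K(s),(p[1]-s['cy'])/K(s),1]); c=-R.T@t
    return c+d*(z-c[2])/d[2]
E
python3 - <<'E'
from h import *
ims=[]
for c in ('scene','top'):
    s=snapshot(c); ims.append(s['pixels']); save(s,c+'1.png')
    print(c,s['vertical_fov'],s['cx'],s['cy'],'cam',(-cv2.Rodrigues(np.array(s['rvec'],float))[0].T@np.array(s['tvec'],float).ravel()).round(3))
    for q,z in (('lamp',0),('lamp_head',0),('grip',.133),('button_face',.133),('dimmer',0),('fader_top',.06),('mark',.03),('bowl',0),('tube',0),('cups',0),('tin',0)):
        for r in place_of(c,q)[:3]:
            print(q,round(r['score'],2),np.round(r['pixel'],1),ray(s,r['pixel'],z).round(3))
print(get_obs())
E
```

```text
scene 53.527536697165395 258.5031663247257 186.3648876402416 cam [1.199 0.464 0.702]
lamp 0.7 [200.1 202.1] [ 0.479 -0.173  0.   ]
lamp 0.57 [157.6 236.3] [ 0.663 -0.18   0.   ]
lamp 0.41 [288. 215.] [0.404 0.092 0.   ]
grip 0.95 [198.3 166.3] [ 0.48  -0.163  0.133]
button_face 0.86 [201.9 168.5] [ 0.485 -0.146  0.133]
button_face 0.67 [252.9 215.3] [0.596 0.09  0.133]
dimmer 0.91 [431.5 251.2] [0.357 0.483 0.   ]
dimmer 0.77 [304.1 233.8] [0.456 0.167 0.   ]
dimmer 0.69 [374.  196.6] [0.191 0.285 0.   ]
fader_top 0.43 [288.9 219.6] [0.488 0.134 0.06 ]
fader_top 0.43 [353.1 168.3] [0.158 0.198 0.06 ]
fader_top 0.38 [422.9 241.4] [0.404 0.457 0.06 ]
mark 0.35 [202.9 170.5] [ 0.364 -0.246  0.03 ]
bowl 0.58 [157.2 238.8] [ 0.671 -0.174  0.   ]
tube 0.73 [118.3 185.5] [ 0.538 -0.467  0.   ]
tube 0.59 [255.2 213.9] [0.447 0.005 0.   ]
cups 0.92 [398.2 290.9] [0.531 0.439 0.   ]
tin 0.96 [254.  215.4] [0.454 0.005 0.   ]
top 53.98362550279006 256.6103060438163 194.7908339883266 cam [0.297 0.017 1.32 ]
lamp 0.56 [306.  187.4] [ 0.487 -0.155  0.   ]
lamp_head 0.69 [307.7 189.6] [ 0.479 -0.16
[... 563 characters left out ...]
8  0.   ]
{'time': 1.2, 'joint_positions': array([-1.33812421e+00,  8.71956310e-02,  1.37070968e+00, -1.72204075e-05,
        1.68359104e+00, -1.03114736e-01]), 'qvel': array([-0.00093053,  0.00169688,  0.00107912,  0.00027702, -0.00070353,
        0.000349  ]), 'joint_torque': array([ 6.37318226e-05, -3.40050280e+01, -3.02597308e+01,  7.16663268e-02,
        2.38974765e-02, -1.81734316e-05]), 'tool_pos': array([ 0.18121792, -0.51930597,  0.20550335]), 'ee_rot': array([3.14149863e+00, 2.69322447e-05, 3.35784917e-01]), 'wrist_force': array([ 0.43008664, -0.20450814, -0.36061548]), 'wrist_torque': array([ 0.03564331,  0.01890988, -0.0116408 ]), 'finger_force': 0.0, 'width': 0.0941818043637818}
```

View pics/scene1.png

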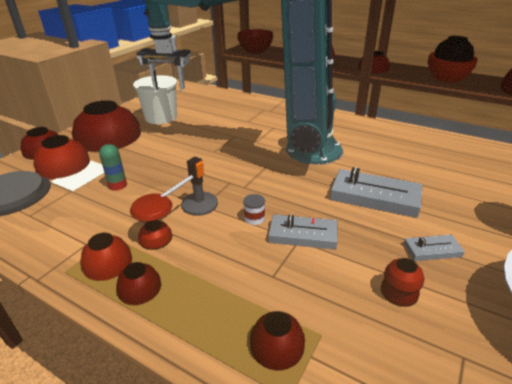

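View pics/top1.png

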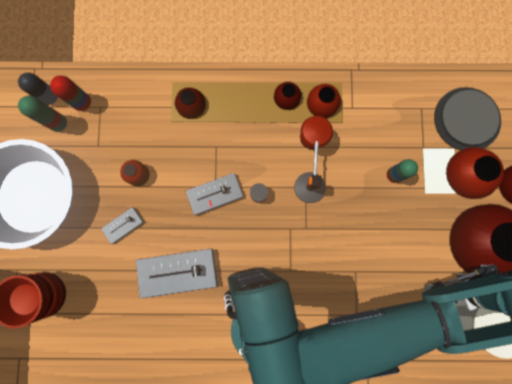

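```bash
python3 - <<'E'
from h import *
s=snapshot('top'); P=s['pixels']
a=cv2.resize(P[165:225,175:255],None,fx=5,fy=5,interpolation=cv2.INTER_CUBIC)
b=cv2.resize(P[100:210,280:340],None,fx=300/110,fy=300/110,interpolation=cv2.INTER_CUBIC)
s2=snapshot('scene'); Q=s2['pixels']
c=cv2.resize(Q[205:255,260:345],None,fx=4.7,fy=4.7,interpolation=cv2.INTER_CUBIC)
d=cv2.resize(Q[145:255,120:225],(286,300),interpolation=cv2.INTER_CUBIC)
o=np.zeros((610,700,3),np.uint8)
for im,(y,x) in ((a,(0,0)),(b,(0,410)),(c,(305,0)),(d,(305,410))): o[y:y+im.shape[0],x:x+im.shape[1]]=im
cv2.imwrite('pics/crop.png',cv2.cvtColor(o[:600],cv2.COLOR_RGB2BGR))
m=masks_of('top','dimmer')
for r in m[:3]:
    k=r['mask'].astype(np.uint8); cs,_=cv2.findContours(k,0,2); q=cv2.boxPoints(cv2.minAreaRect(max(cs,key=cv2.contourArea)))
    w=np.array([ray(s,p,.03) for p in q]); print(r['score'],w[:,:2].round(3).tolist(),np.linalg.norm(np.diff(w,axis=0),axis=1).round(3),w.mean(0).round(3))
def seg(s,box,f,z,n):
    P=s['pixels'].astype(int);x0,y0,x1,y1=box;S=P[y0:y1,x0:x1];v,u=np.nonzero(f(S[...,0],S[...,1],S[...,2]))
    if len(u): print(n,len(u),(u.mean()+x0).round(1),(v.mean()+y0).round(1),ray(s,(u.mean()+x0,v.mean()+y0),z).round(4))
red=lambda r,g,b:(r>g*1.7)&(r>b*1.7)&(r>110)&(g<130)&(b<110)
org=lambda r,g,b:(r>180)&(g<r*.6)&(g>r*.3)&(b<80)
seg(s,(185,170,248,220),red,.033,'mark top');seg(s2,(262,205,345,255),red,.033,'mark scene')
seg(s,(300,165,330,205),org,.133,'but top');seg(s2,(180,150,220,190),org,.133,'but scene')
E
```

```text
0.92 [[0.235, 0.432], [0.274, 0.17], [0.145, 0.149], [0.107, 0.408]] [0.265 0.131 0.261] [0.19 0.29 0.03]
0.73 [[0.47, 0.271], [0.54, 0.1], [0.45, 0.063], [0.381, 0.233]] [0.185 0.098 0.183] [0.46  0.167 0.03 ]
0.71 [[0.341, 0.553], [0.417, 0.446], [0.36, 0.404], [0.284, 0.512]] [0.133 0.07  0.132] [0.351 0.479 0.03 ]
mark top 8 210.0 203.2 [0.4256 0.1788 0.033 ]
mark scene 25 288.7 217.0 [0.4483 0.1146 0.033 ]
but top 17 309.9 180.1 [ 0.4916 -0.1507  0.133 ]
but scene 79 199.9 168.2 [ 0.4862 -0.1521  0.133 ]
```

View pics/crop.png

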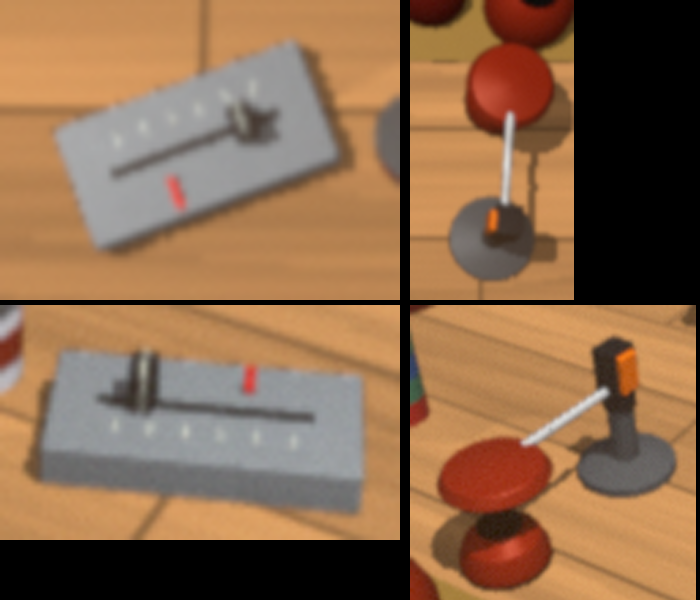

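Request:
{"fn": "apply_moves", "kwargs": {"commands": [[0,0,0.01,0.019,0.042,0.01,100],[0,0,0.02,0.038,0.084,0.02,100],[0,0,0.03,0.057,0.126,0.03,100],[0,0,0.04,0.076,0.168,0.03,100],[0,0,0.054,0.095,0.21,0.03,100]]}}

```text
time: 1.85
tool_pos: [0.2768, -0.3078, 0.2361]
ee_rot: [3.14, -0.001, 0.39]
wrist_force: [0.4, -0.3, 0.1]
width: 0.0941
finger_force: 0.0
```

Request:
{"fn": "apply_moves", "kwargs": {"commands": [[0,0,0,0.02,0.043,0,100],[0,0,0,0.04,0.086,0,100],[0,0,0,0.06,0.129,0,100],[0,0,0,0.08,0.172,0,100],[0,0,0,0.1,0.215,0,100]]}}

```text
time: 2.35
tool_pos: [0.3766, -0.0925, 0.2359]
ee_rot: [3.14, -0.001, 0.39]
wrist_force: [0.9, -0.0, 0.1]
width: 0.0938
finger_force: 0.0
```

Request:
{"fn": "apply_moves", "kwargs": {"commands": [[0,0,0,0.02,0.043,0,100],[0,0,0,0.04,0.086,0,100],[0,0,0,0.06,0.129,0,100],[0,0,0,0.08,0.172,0,100],[0,0,0,0.1,0.215,0,100]]}}

```text
time: 2.85
tool_pos: [0.4767, 0.1228, 0.2358]
ee_rot: [3.141, -0.001, 0.39]
wrist_force: [0.6, -0.4, 0.3]
width: 0.0942
finger_force: 0.0
```

```bash
python3 - <<'E'
from h import *
import bench
print([n for n in dir(bench) if 'grip' in n.lower()], getattr(bench,'grip_point_offset',None))
s=snapshot('wrist'); save(s,'w1.png')
for q,z in (('fader_top',.06),('mark',.03),('dimmer',0)):
    for r in place_of('wrist',q)[:2]: print(q,round(r['score'],2),np.round(r['pixel'],1),ray(s,r['pixel'],z).round(4))
o=get_obs(); print({k:np.round(o[k],4) for k in ('time','tool_pos','ee_rot','wrist_force')})
# lamp from existing pictures
t=snapshot('top'); c=snapshot('scene')
for cam,S in (('top',t),('scene',c)):
    for q,z in (('grip',.133),('button_face',.133),('lamp_head',0)):
        for r in place_of(cam,q)[:1]: print(cam,q,round(r['score'],2),np.round(r['pixel'],1),ray(S,r['pixel'],z).round(4))
    P=S['pixels'].astype(int); 
print('shade top',[ray(t,(316.5,132),z).round(3) for z in (.09,.11,.13)],'shade scene',[ray(c,(151,206),z).round(3) for z in (.09,.11,.13)])
print('mark scene',ray(c,(313.2,220.7),.033))
E
```

```text
['grip_point_offset'] 0.0188
fader_top 0.77 [247.7 176.7] [0.4721 0.1319 0.06  ]
fader_top 0.5 [119.9 335.9] [0.1721 0.2188 0.06  ]
mark 0.47 [206.7 193.1] [0.422  0.1758 0.03  ]
dimmer 0.69 [226.2 164.6] [0.4655 0.1659 0.    ]
{'time': np.float64(3.05), 'tool_pos': array([0.4761, 0.1213, 0.2351]), 'ee_rot': array([3.1413e+00, 1.5000e-03, 3.9210e-01]), 'wrist_force': array([ 0.1132,  0.4884, -0.3711])}
top grip 0.96 [313.6 181.2] [ 0.488  -0.1625  0.133 ]
top button_face 0.91 [308.5 180.9] [ 0.4889 -0.1463  0.133 ]
top lamp_head 0.65 [305.9 189.9] [ 0.4781 -0.155   0.    ]
scene grip 0.6 [195.3 167.1] [ 0.4879 -0.1675  0.133 ]
scene button_face 0.82 [201.2 172.6] [ 0.5034 -0.1346  0.133 ]
scene lamp_head 0.72 [200.3 169.9] [ 0.328  -0.2881  0.    ]
shade top [array([ 0.662, -0.181,  0.09 ]), array([ 0.656, -0.178,  0.11 ]), array([ 0.65 , -0.175,  0.13 ])] shade scene [array([ 0.649, -0.196,  0.09 ]), array([ 0.667, -0.174,  0.11 ]), array([ 0.685, -0.153,  0.13 ])]
mark scene [0.43017062 0.18039389 0.033     ]
```

View pics/w1.png

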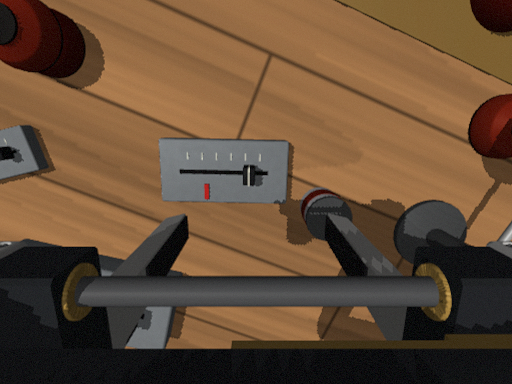

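Request:
{"fn": "apply_moves", "kwargs": {"commands": [[0,0,0,-0.003,0.009,-0.04,60],[0,0,0,-0.003,0.009,-0.08,60],[0,0,0,-0.003,0.009,-0.12,60],[0,0,0,-0.003,0.009,-0.16,60],[0,0,0,-0.003,0.009,-0.196,60]]}}

```text
time: 3.95
tool_pos: [0.4727, 0.1292, 0.0378]
ee_rot: [3.142, 0.0, 0.389]
wrist_force: [0.3, 0.5, -0.5]
width: 0.0582
finger_force: 0.0
```

Request:
{"fn": "apply_moves", "kwargs": {"commands": [[0,0,0,0,0,0,40],[0,0,0,0,0,0,20],[0,0,0,0,0,0,0],[0,0,0,0,0,0,0],[0,0,0,0,0,0,0]]}}

```text
time: 4.45
tool_pos: [0.4747, 0.1301, 0.0416]
ee_rot: [3.141, -0.004, 0.39]
wrist_force: [-0.0, 1.4, 0.7]
width: 0.0198
finger_force: 0.8
```

Request:
{"fn": "apply_moves", "kwargs": {"commands": [[0,0,0,0,0,0,0],[0,0,0,0,0,0,0],[0,0,0,-0.0045,0.011,0,0],[0,0,0,-0.009,0.022,0,0],[0,0,0,-0.0135,0.033,0,0]]}}

```text
time: 4.95
tool_pos: [0.4619, 0.1629, 0.0413]
ee_rot: [3.139, -0.005, 0.389]
wrist_force: [2.0, -1.0, 5.9]
width: 0.0164
finger_force: 30.0
```

Request:
{"fn": "apply_moves", "kwargs": {"commands": [[0,0,0,-0.004,0.01,0,0],[0,0,0,-0.008,0.019,0,0],[0,0,0,-0.01,0.024,0,0],[0,0,0,-0.01,0.024,0,0],[0,0,0,-0.01,0.024,0,0]]}}

```text
time: 5.45
tool_pos: [0.4519, 0.1885, 0.0412]
ee_rot: [-3.141, -0.006, 0.39]
wrist_force: [4.5, 2.7, 5.3]
width: 0.0161
finger_force: 30.0
```

```bash
python3 - <<'E'
from h import *
s=snapshot('wrist'); save(s,'w2.png')
o=get_obs(); print({k:np.round(o[k],4) for k in ('time','tool_pos','ee_rot','wrist_force','width')})
for q,z in (('fader_top',.06),('mark',.033)):
    for r in place_of('wrist',q)[:2]: w=ray(s,r['pixel'],z); print(q,round(r['score'],2),np.round(r['pixel'],1),w.round(4),w[:2]@[-.38,.925])
E
```

```text
{'time': np.float64(5.5), 'tool_pos': array([0.4519, 0.1885, 0.0412]), 'ee_rot': array([-3.1405, -0.0064,  0.3898]), 'wrist_force': array([4.2903, 3.0941, 5.5427]), 'width': np.float64(0.0156)}
fader_top 0.68 [257.3 235.2] [0.4523 0.1872 0.06  ] 0.0012555923986148603
mark 0.42 [256.  257.7] [0.4252 0.1769 0.033 ] 0.002084524601589323
```

View pics/w2.png

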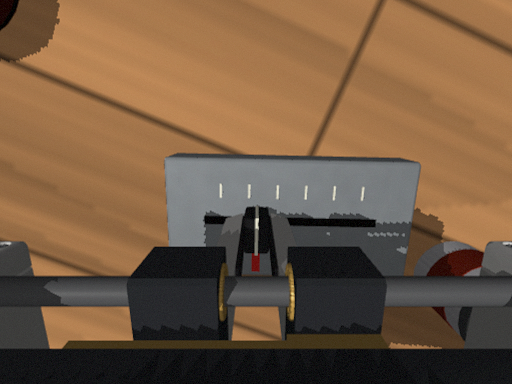

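Request:
{"fn": "apply_moves", "kwargs": {"commands": [[0,0,0,0,0,0,40],[0,0,0,0,0,0,60],[0,0,0,0,0,0,60],[0,0,0,0,0,0.04,60],[0,0,0,0,0,0.08,60]]}}

```text
time: 6.1
tool_pos: [0.4473, 0.186, 0.1177]
ee_rot: [-3.141, 0.007, 0.39]
wrist_force: [0.6, 0.6, -0.4]
width: 0.0525
finger_force: 0.0
```

Request:
{"fn": "apply_moves", "kwargs": {"commands": [[0,0,0,0,0,0.05,80],[0,0,0,0,0,0.1,80],[0,0,0,0.0,-0.01,0.147,80],[0,0,-0.05,0.005,-0.05,0.162,80],[0,0,-0.12,0.01,-0.095,0.162,80]]}}

```text
time: 6.6
tool_pos: [0.4606, 0.0916, 0.2849]
ee_rot: [3.14, -0.006, 0.271]
wrist_force: [0.6, -0.5, -0.3]
width: 0.0751
finger_force: 0.0
```

Request:
{"fn": "apply_moves", "kwargs": {"commands": [[0,0,-0.08,0.005,-0.048,0.01,80],[0,0,-0.16,0.01,-0.096,0.01,80],[0,0,-0.24,0.015,-0.144,0.01,80],[0,0,-0.3,0.02,-0.192,0.01,80],[0,0,-0.35,0.023,-0.225,0.01,80]]}}

```text
time: 7.1
tool_pos: [0.4818, -0.1361, 0.2901]
ee_rot: [-3.141, 0.003, -0.085]
wrist_force: [1.7, 0.7, 0.2]
width: 0.0756
finger_force: 0.0
```

```bash
python3 - <<'E'
from h import *
s=snapshot('wrist'); save(s,'w3.png')
o=get_obs(); print({k:np.round(o[k],4) for k in ('time','tool_pos','ee_rot','wrist_force','width')})
for q,z in (('grip',.133),('button_face',.133),('lamp_head',0),('lamp',0)):
    for r in place_of('wrist',q)[:2]: w=ray(s,r['pixel'],z); print(q,round(r['score'],2),np.round(r['pixel'],1),w.round(4))
t=snapshot('top')
for q,z in (('fader_top',.06),('mark',.033)):
    for r in place_of('top',q)[:2]: w=ray(t,r['pixel'],z); print(q,round(r['score'],2),np.round(r['pixel'],1),w.round(4),w[:2]@[-.38,.925])
E
```

```text
{'time': np.float64(7.15), 'tool_pos': array([ 0.482 , -0.14  ,  0.2894]), 'ee_rot': array([ 3.1383,  0.0039, -0.0906]), 'wrist_force': array([ 1.2192, -3.274 ,  0.4864]), 'width': np.float64(0.0752)}
grip 0.66 [280.3 170.3] [ 0.4899 -0.1677  0.133 ]
grip 0.52 [ 52.9 205.1] [0.4697 0.121  0.133 ]
button_face 0.75 [263.7 178.5] [ 0.4814 -0.1467  0.133 ]
button_face 0.7 [168.9 183.5] [ 0.485  -0.0293  0.133 ]
lamp_head 0.59 [273.3 160.7] [ 0.4833 -0.1667  0.    ]
lamp 0.84 [274.8 159.4] [ 0.4853 -0.1694  0.    ]
fader_top 0.47 [129.  218.7] [0.3696 0.4452 0.06  ] 0.2713635119397684
fader_top 0.44 [207.  192.7] [0.4586 0.1863 0.06  ] -0.001961333969795391
```

View pics/w3.png

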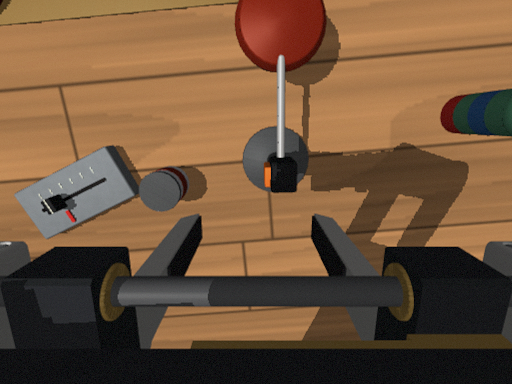

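Request:
{"fn": "apply_moves", "kwargs": {"commands": [[0,0,0,0.002,-0.015,-0.02,80],[0,0,0,0.004,-0.028,-0.05,80],[0,0,0,0.004,-0.028,-0.08,80],[0,0,0,0.004,-0.028,-0.1,80],[0,0,0,0.004,-0.028,-0.1,80]]}}

```text
time: 8.0
tool_pos: [0.4849, -0.1593, 0.188]
ee_rot: [-3.139, 0.007, -0.078]
wrist_force: [0.2, -0.0, 0.2]
width: 0.0753
finger_force: 0.0
```

```bash
python3 - <<'E'
from h import *
s=snapshot('wrist'); save(s,'w4.png')
o=get_obs(); print({k:np.round(o[k],4) for k in ('time','tool_pos','ee_rot','wrist_force','width')})
for q,z in (('grip',.133),('button_face',.133),('lamp',0)):
    for r in place_of('wrist',q)[:1]: w=ray(s,r['pixel'],z); print(q,round(r['score'],2),np.round(r['pixel'],1),w.round(4))
P=s['pixels']
R=cv2.Rodrigues(np.array(s['rvec'],float))[0]
for x,y,z in ((.486,-.167,.16),(.486,-.167,.133)):
    c=R@[x,y,z]+np.array(s['tvec'],float).ravel(); print((c[:2]/c[2]*K(s)+[s['cx'],s['cy']]).round(1), K(s)/c[2]/1000)
E
```

```text
{'time': np.float64(8.05), 'tool_pos': array([ 0.486 , -0.1599,  0.1903]), 'ee_rot': array([-3.1405e+00,  2.9000e-03, -7.8400e-02]), 'wrist_force': array([ 0.0148, -0.4824, -0.1834]), 'width': np.float64(0.0752)}
grip 0.83 [265.2 199.1] [ 0.4869 -0.1687  0.133 ]
button_face 0.95 [241.3 202.9] [ 0.4851 -0.1475  0.133 ]
lamp 0.71 [263.7 174.1] [ 0.4835 -0.1703  0.    ]
[264.2 209.9] 1.2831225544976574
[263.4 200.2] 1.1447334379460623
```

View pics/w4.png

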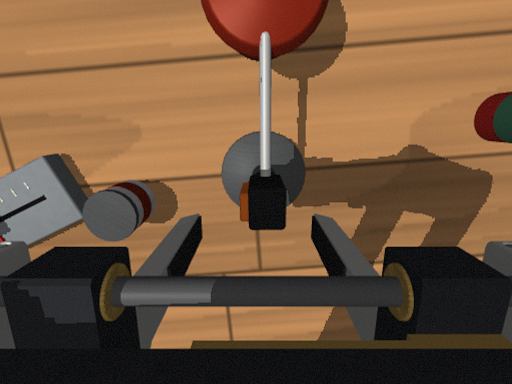

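Request:
{"fn": "apply_moves", "kwargs": {"commands": [[0,0,0,0,-0.007,0,80],[0,0,0,0,-0.007,-0.025,80],[0,0,0,0,-0.007,-0.05,80],[0,0,0,0,-0.007,-0.076,80],[0,0,0,0,-0.007,-0.076,60]]}}

```text
time: 8.7
tool_pos: [0.4847, -0.1678, 0.1125]
ee_rot: [-3.14, 0.006, -0.08]
wrist_force: [-0.9, -0.3, 0.7]
width: 0.07
finger_force: 0.0
```

Request:
{"fn": "apply_moves", "kwargs": {"commands": [[0,0,0,0,0,0,45],[0,0,0,0,0,0,30],[0,0,0,0,0,0,10],[0,0,0,0,0,0,0],[0,0,0,0,0,0,0]]}}

```text
time: 9.2
tool_pos: [0.4879, -0.1674, 0.1171]
ee_rot: [-3.14, -0.003, -0.079]
wrist_force: [0.5, 0.4, 3.9]
width: 0.031
finger_force: 6.8
```

Request:
{"fn": "apply_moves", "kwargs": {"commands": [[0,0,0,0,0,0,0],[0,0,0,0,0,0,0],[0,0,0,0,0,0,0],[0,0,0,0,0,0,0],[0,0,0,0,0,0,0]]}}

```text
time: 9.7
tool_pos: [0.4878, -0.1679, 0.1171]
ee_rot: [-3.141, -0.003, -0.079]
wrist_force: [0.5, 3.4, 5.9]
width: 0.0298
finger_force: 30.0
```

Request:
{"fn": "apply_moves", "kwargs": {"commands": [[0,0,0,0,0,0.01,0],[0,0,0,0,0,0.022,0],[0,0,0,0,0,0.034,0],[0,0,0,0,0,0.046,0],[0,0,0,0,0,0.058,0]]}}

```text
time: 10.2
tool_pos: [0.4875, -0.1678, 0.1735]
ee_rot: [-3.14, -0.001, -0.079]
wrist_force: [5.1, 1.7, -4.1]
width: 0.0299
finger_force: 30.0
```

Request:
{"fn": "apply_moves", "kwargs": {"commands": [[0,0,0,0,0,0.01,0],[0,0,0,0,0,0.02,0],[0,0,0,0,0,0.03,0],[0,0,0,0,0,0.042,0],[0,0,0,0,0,0.054,0]]}}

```text
time: 10.7
tool_pos: [0.4871, -0.1679, 0.2252]
ee_rot: [-3.14, 0.002, -0.079]
wrist_force: [5.7, 1.3, -11.5]
width: 0.0297
finger_force: 30.0
```

Request:
{"fn": "apply_moves", "kwargs": {"commands": [[0,0,0,0,0,0.008,0],[0,0,0,0,0,0.016,0],[0,0,0,0,0,0.022,0],[0,0,0,0,0,0.026,0],[0,0,0,0,0,0.028,0]]}}

```text
time: 11.2
tool_pos: [0.4872, -0.1679, 0.2532]
ee_rot: [-3.14, 0.002, -0.079]
wrist_force: [6.0, 1.8, -10.3]
width: 0.03
finger_force: 30.0
```

Request:
{"fn": "apply_moves", "kwargs": {"commands": [[0,0,0,0,0,0.001,0],[0,0,0,0,0,0.002,0],[0,0,0,0,0,0.003,0],[0,0,0,0,0,0.004,0],[0,0,0,0,0,0.004,0]]}}

```text
time: 11.7
tool_pos: [0.4872, -0.1679, 0.2569]
ee_rot: [-3.14, 0.002, -0.079]
wrist_force: [6.4, 2.0, -10.7]
width: 0.03
finger_force: 30.0
```

Request:
{"fn": "apply_moves", "kwargs": {"commands": [[0,0,0,0,0,0.0005,0],[0,0,0,0,0,0.001,0],[0,0,0,0,0,0.0015,0],[0,0,0,0,0,0.0015,0],[0,0,0,0,0,0.0015,0]]}}

```text
time: 12.2
tool_pos: [0.487, -0.1679, 0.2574]
ee_rot: [-3.14, 0.003, -0.08]
wrist_force: [7.1, 1.9, -12.5]
width: 0.0299
finger_force: 30.0
```

```bash
python3 - <<'E'
from h import *
s=snapshot('scene'); t=snapshot('top')
a=cv2.resize(s['pixels'][100:260,110:350],(720,480)); b=cv2.resize(t['pixels'][165:225,175:255],(160,120))
a[:120,560:]=b
cv2.imwrite('pics/end.png',cv2.cvtColor(a,cv2.COLOR_RGB2BGR)); o=get_obs(); print(o['tool_pos'],o['wrist_force'],o['width'],o['time'])
E
```

```text
[ 0.48702292 -0.16794709  0.25738575] [  7.14025705   0.94769092 -13.19538709] 0.029936233737662875 12.3
```

View pics/end.png

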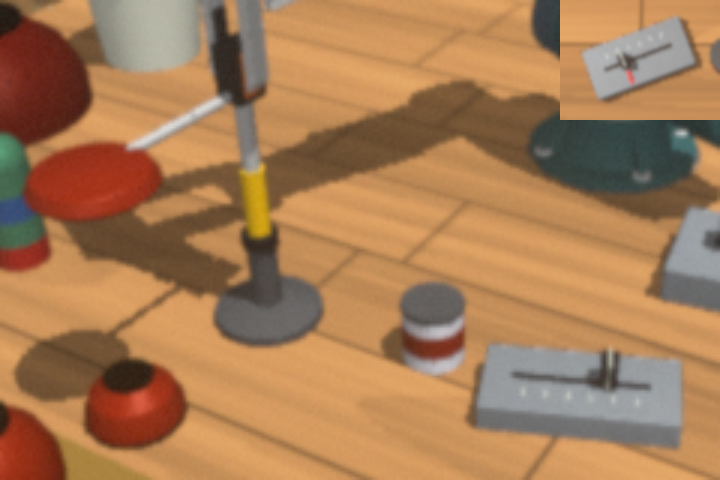

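```bash
python3 -c "
from bench import *
print(close_job())"
```

```text
the job is handed in; nothing more can be done
None
```

The job is handed in at about 12 s: the fader's white line is level with the red mark (about 1 mm off by the wrist camera), and the lamp is held at its second stop with both mast sections out and the button squeezed. The last picture shows the bowl and tin still standing; I did not check the cups and tube at the end, but nothing was felt touching them. The hand-in returned no verdict.

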